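Load the last tube into the bead mill and snap its retaining cover on

ROBOT

A 6-joint arm with a two-finger parallel gripper is mounted at the origin on a cart in front of the work surface, level with it; the furniture and walls round the work are solid. World frame = base frame: x ahead of the robot, y to its left, z up, the work surface at z = 0. Lengths are in m, angles in rad, forces in N, time in s.
With the tool pointing down it reaches from about 0.375 to 0.9 m from the base axis. Payload 3.1 kg.
Tool frame: the origin (TCP) lies between the finger pads; the fingertips stand 17 mm ahead of it and the grasp point (between the pads) lies 2 mm behind it; z points along the fingers, y is the line along which they close (so a half turn about z gives the same grasp; the last joint's range is limited). The gripper opens to 85 mm and grips with 20 to 120 N. Pads are 22 mm wide; open, the fingers measure 114 mm over their backs; the gripper's body (76 mm by 85 mm) begins 54 mm behind the grasp point. The pads swing forward as they close: fully open they stand 13 mm farther back than shut.
Start: joints at [-0.178, 0.527, 1.433, -0, 1.181, -0.178], TCP at [0.625, 0, 0.248] pointing down, gripper open.
Joint ranges: [-3.08, 3.08], [-0.75, 2.2], [0.22, 2.44], [-1.43, 4.57], [0, 2.65], [-2.85, 2.85]. Speed limits (rad/s): [2.79, 2.79, 3.14, 3.14, 3.14, 3.14].

INTERFACE

Orientations are given as a unit quaternion [x, y, z, w].
In Python, from station import sense, vision, order gives the robot as it stands.
- The arm moves only by the shell command python3 -m crank 'ROWS' [OPENING] [FORCE]. ROWS is JSON, a list of rows, each an object with "dp": the shift along the world's x, y, z in units of 30 mm (1.0 is 30 mm), a list of three; "angular": the turn, a rotation vector about the world's x, y, z in degrees, a list of three. In form: [{"dp": [dx, dy, dz], "angular": [ax, ay, az]}, ...]. A call has 1 to 20 rows; each row shifts and turns the commanded pose from where the row before left it; what a row does not reach is not made up. A row lasts 1/10 s, in which the tool goes at most 50 mm and 8.59 degrees, less where a joint would pass 70% of its speed; a pose out of reach is approached as far as the arm can. A call is refused whole if a number of a shift passes 1 or a number of a turn 8.59, either way. A call with a gripper value outside its range is refused whole. OPENING is the closure, from 0 (fully open) to 1 (shut), set as the call begins (- or left out, the last holds). The fingers move at their own pace and stop on an object; FORCE is the grip in N (left out, the last holds). Time passes only in rows, so rows that do not move let the fingers close. It gives the time, the measured TCP pose, the force, the opening and the grip force at its end, in the units of the state.
- sense(): the state, without advancing time (a new reading comes with each control period).
- vision.snapshot(name): name is "side" or "top" or "wrist"; returns a dict with "image" (420x560x3 uint8, blue, green, red), "range_z" (420x560 float32, m along the optical axis (not along the pixel's ray), 0 where there is no reading), "mtx" (3x3 intrinsics, pixels), "dist" ([k1, k2, p1, p2, k3] as OpenCV has them; the pictures are not rectified), "pose" (4x4, takes a point from camera to world coordinates); the wrist camera has in their place "mount" (4x4, takes a point from camera to tool coordinates, whose origin is the TCP and whose axes are the flange's). Camera axes: x right, y down, z forward; pixel columns grow to the right and rows downward; lengths in m; the calibration is good to about 2 mm. A picture is of the moment at which its call begins: read the wrist's pose just before it.
- order.sign_off(): hands the job in; it is judged then, once.
The state is a dict: "t": time; "q": joint angles; "qd": joint speeds; "tau": joint torques, N m; "tcp_pos": TCP position; "tool_rot": TCP orientation; "force": force on the tool from outside, world axes, zero at the start; "ft_torque": the same for the moment, N m; "finger_gap": opening from 0.0 (shut) to 1.0 (fully open); "gripper_force": force on a finger pad.
Only numpy, scipy, OpenCV 4.12 (cv2) and the standard library are available. Lean on these libraries where they do the work, as an engineer would, in place of code of your own. Each camera call takes 0.05 s, during which the arm holds its last target. There are 200 camera calls.

TASK

Get the bead mill ready for a run: stand the white-capped sample tube that is on the bench in the empty pocket of the mill's metal head, all the way down, then set the grey retaining cover over the two tubes and press it straight down until both orange clip arms snap under the head's end rims, and let go. The head floats on soft rubber mounts and gives way as you press, so press slowly, feel for the snap and never put more than about 20 newtons on it. Leave the other things on the bench where they are.

Things in the scene. Friction and masses are not known exactly. Their poses are not given: they have to be found in the camera images.
- head_top (a point): Centre of the flat top face of the mill's aluminium head: a block 92 x 48 mm from above, top about 112 mm over the bench, standing up from a low white housing (200 x 148 x 50 mm, control panel to the robot) that is fixed to the bench. x along the block's long side from the empty to the filled pocket, y across, z up. A tube already stands in the +x pocket, its cap 16 mm above the top face.
- head: The head as a whole (origin and axes as head_top). It floats on soft mounts and can sink up to 20 mm straight down: it begins to sink at 1 to 14 N (differs from mill to mill), then gives about 1 mm per newton and springs back. At each end a steel rim lip, 30 mm wide along y, from 2 to 5.6 mm below the top face, sticks out to x = +-49.5 mm, bevelled above, with a groove below it.
- empty_pocket (a point): Centre of the mouth of the empty round pocket (32 mm wide, 80 mm deep), level with the head's top face and 20 mm along -x from head_top; axes as head_top. A tube put in sinks until its foot is on the pocket's floor; the cap is wider than the pocket and stays above.
- tube_center (a point): Centre, half-way up, of the loose sample tube: 96 mm high, standing upright on the bench, clear body 28 mm wide, white cap 33 mm wide on its top 13 mm (cap's underside 35 mm above this point, its top 48 mm). 30 g, z up. Seated in the pocket this point is 32 mm below the head's top face and the cap's underside 3 mm above that face.
- cover_grip (a point): Centre of the grip rib on the dark grey retaining cover: rib 54 mm long (x), 16 mm wide (y: pinch it across y), 22 mm high, standing on the cover's flat top plate (92 x 57 mm) 11 mm below this point. x runs from clip arm to clip arm, z up. The cover stands upright on the bench. Home, this point is 33.9 mm above head_top on the same axis, x along the head's x (either way round).
- cover: The cover as a whole, 120 g, 114 x 57 x 58 mm; origin at the centre of its underside, 46.5 mm below cover_grip, same axes. Open below: two side cheeks (80 mm long along x, 51 mm apart inside, feet bevelled) reach 12.6 mm down beside the 48 mm wide head, clearing the two tube caps; black sprung sealing strips under its end walls come down on the head's top face.
- cover_seat (a point): Centre of the cover 33.9 mm below cover_grip, same axes; meets head_top when home. The clip noses first touch the rims with this point 5 mm above head_top; spreading the arms then takes more and more force, up to 13 to 18 N at the snap, where it falls by about 4 N as both arms swing in; pressed on, it climbs again while the strips give 2 mm more. Let go, the cover springs back to home.
- clip_a_nose (a point): Inner tip of the hook of the orange clip arm (20 mm wide, rigid, pivoted on a spring, thumb tab above) at the cover's +x end. At rest or snapped in it is 47 mm from the cover's centre along x and 5.7 mm below the level of cover_seat; it swings outward past the rim (its edge 49.5 mm from head_top) and hooks under it.
- clip_b_nose (a point): The same for the clip arm at the cover's -x end.
- jar_center (a point): Centre of a small white screw jar, 47 mm wide and 56 mm high, on the bench. To be left alone.
- dish_center (a point): Centre of a glass petri dish, 68 mm wide and 18 mm high, on the bench. To be left alone.
- counter_center (a point): Centre of a grey hand tally counter, 52 x 71 x 28 mm, on the bench. To be left alone.
There are look-alikes about, which are no part of the job. There is more than one size of the cover; the job needs the largest.

How it is judged:
On the way, in this order (a step that is already met when the one before it is completed fails the run):
1. the loose tube stands in the empty pocket, all the way down (z of tube_center in the frame of head_top below -0.028 m and x of tube_center in the frame of head_top between -0.025 and -0.015 m and y of tube_center in the frame of head_top between -0.005 and 0.005 m), for 0.2 s.
2. the cover is pressed home and both clip arms have snapped under the rims (z of each of clip_a_nose, clip_b_nose in the frame of head_top below -0.0045 m and horizontal distance between each of clip_a_nose, clip_b_nose and head_top below 0.049 m and z of cover_seat in the frame of head_top below 0.003 m), for 0.2 s.
At the end, for the whole second after the job is handed in: The loose tube is in the empty pocket, down to within 4 mm of the bottom and within 5 mm of its axis; the cover lies home on the head (within 3 mm) with the hook of each clip arm below the head's end rim and sprung in under it, and is at rest (all of step 1 and all of step 2 and linear speed of cover below 0.02 m/s); the robot touches nothing.
It fails at once if the cover is forced on the head, pressed or pulled, with more than 23 N (contact force between cover and head above 23 N).
It fails at once if the jar is shifted by more than 20 mm (distance of jar_center from where it was at the start of the episode above 0.02 m).
It fails at once if the petri dish is shifted by more than 20 mm (distance of dish_center from where it was at the start of the episode above 0.02 m).
It fails at once if the tally counter is shifted by more than 20 mm (distance of counter_center from where it was at the start of the episode above 0.02 m).
It also fails if it takes over 72 s, if anything falls off the work surface, if the arm or the gripper's body presses on something with over 40 N, if the wrist force passes 120 N, or if a joint passes its speed limit or range.

## Working session

There is one attempt and no reset: what is moved stays moved. The work goes in short steps, Python scripts to look and compute and a shell command to move; the robot and the scene stay as the last step left them, time stands still between calls to the robot, and variables do not carry over. Pictures are saved under pics/ and viewed, at most 10 in all, crops included, and the job is handed in when it is done.

```bash
mkdir -p pics; ls
cat > h.py <<'E'
import numpy as np, cv2, json
from station import sense, vision, order
from scipy.spatial.transform import Rotation as R
def snap(n):
    s=sense(); d=vision.snapshot(n)
    if n=='wrist':
        T=np.eye(4); T[:3,:3]=R.from_quat(s['tool_rot']).as_matrix(); T[:3,3]=s['tcp_pos']
        d['pose']=T@np.array(d['mount'])
    np.save('last_%s.npy'%n,d,allow_pickle=True); return d
def cloud(d):
    # world xyz for each pixel
    h,w=d['range_z'].shape; u,v=np.meshgrid(np.arange(w),np.arange(h))
    p=cv2.undistortPoints(np.stack([u,v],-1).reshape(-1,1,2).astype(np.float64),np.array(d['mtx']),np.array(d['dist'])).reshape(h,w,2)
    z=d['range_z'][...,None]; c=np.concatenate([p*z,z],-1); P=np.array(d['pose'])
    X=c@P[:3,:3].T+P[:3,3]; X[d['range_z']==0]=np.nan; return X
def ray(d,uv,zp):
    p=cv2.undistortPoints(np.array(uv,float).reshape(-1,1,2),np.array(d['mtx']),np.array(d['dist'])).reshape(-1,2)
    P=np.array(d['pose']); r=np.c_[p,np.ones(len(p))]@P[:3,:3].T; o=P[:3,3]
    return o+r*((zp-o[2])/r[:,2])[:,None]
E
python3 - <<'E'
from h import *
for n in ['top','side']:
    d=snap(n); cv2.imwrite('pics/%s0.png'%n,d['image']); print(n,np.array(d['pose']).round(3).tolist())
print(sense())
E
```

```text
pics
top [[0.011, -0.991, 0.134, 0.36], [-1.0, -0.01, 0.009, 0.241], [-0.007, -0.134, -0.991, 1.681], [0.0, 0.0, 0.0, 1.0]]
side [[-0.999, 0.039, -0.026, 0.571], [0.043, 0.545, -0.837, 1.299], [-0.018, -0.837, -0.546, 0.795], [0.0, 0.0, 0.0, 1.0]]
{'t': 0.1, 'q': array([-1.78485061e-01,  5.28377490e-01,  1.43381732e+00, -2.77334717e-06,
        1.18138133e+00, -1.78504378e-01]), 'qd': array([-0.00066277, -0.00304062, -0.00318581, -0.00110702,  0.00146467,
       -0.00061477]), 'tau': array([ 4.33945943e-04, -4.43301880e+01, -1.78587180e+01, -2.04061280e-04,
        3.88642526e-03,  1.10165692e-05]), 'tcp_pos': array([6.24372283e-01, 1.51314746e-04, 2.47415073e-01]), 'tool_rot': array([ 7.07099231e-01,  7.07113636e-01, -5.66671714e-04, -8.13905556e-04]), 'force': array([ 0.47528941, -0.44178579,  0.31794   ]), 'ft_torque': array([-0.01554627,  0.04267146, -0.00154496]), 'gripper_force': 0.0, 'finger_gap': 1.0001239906729371}
```

View pics/top0.png

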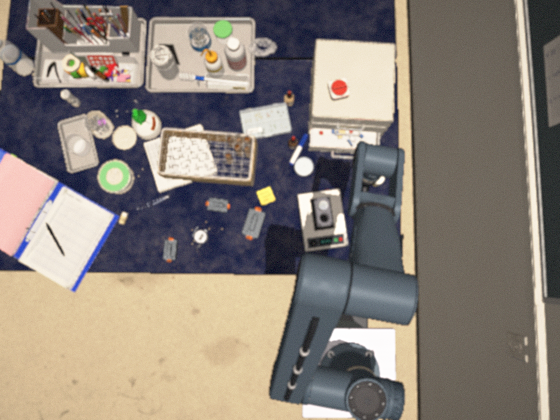

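View pics/side0.png

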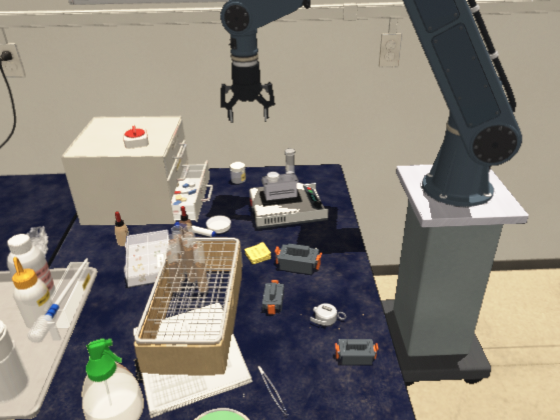

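Top: mill at (322,218), three covers at (253,222), (218,205) and (170,250). Side: mill at (288,200), a jar-like item at (238,172), a tube-like one at (290,160), and covers at (299,258), (273,295) and (356,350). I'll enlarge the side view and sample some positions.

Run:
```python
from h import *
d=np.load('last_side.npy',allow_pickle=True).item(); X=cloud(d)
c=d['image'][140:370,215:385]; cv2.imwrite('pics/side1.png',cv2.resize(c,None,fx=3.5,fy=2.6*1.0,interpolation=cv2.INTER_CUBIC)[:600])
for u,v in [(238,168),(290,153),(290,165),(272,177),(280,185),(299,252),(273,290),(356,345),(218,224),(324,315)]: print(u,v,X[v,u].round(3))
t=np.load('last_top.npy',allow_pickle=True).item(); XT=cloud(t)
for u,v in [(253,222),(218,205),(170,250),(322,210),(322,226),(303,165),(376,181)]: print('top',u,v,XT[v,u].round(3))
# orange blobs in top and side
for n,D,XX in (('top',t,XT),('side',d,X)):
    hsv=cv2.cvtColor(D['image'],cv2.COLOR_BGR2HSV); m=cv2.inRange(hsv,(3,130,90),(18,255,255))
    k,l,s,ce=cv2.connectedComponentsWithStats(m)
    for i in range(1,k):
        if s[i,4]>3: print(n,ce[i].round(1),s[i,4],np.nanmedian(XX[l==i],0).round(3))
```

```text
238 168 [ 0.668 -0.077  0.054]
290 153 [ 0.506 -0.086  0.095]
290 165 [ 0.505 -0.102  0.045]
272 177 [0.565 0.117 0.127]
280 185 [0.544 0.12  0.103]
299 252 [0.507 0.342 0.043]
273 290 [0.573 0.471 0.041]
356 345 [0.416 0.635 0.04 ]
218 224 [0.717 0.172 0.017]
324 315 [0.467 0.538 0.025]
top 253 222 [0.512 0.338 0.062]
top 218 205 [0.572 0.462 0.042]
top 170 250 [0.413 0.623 0.048]
top 322 210 [0.55  0.105 0.11 ]
top 322 226 [0.5   0.102 0.068]
top 303 165 [0.724 0.165 0.015]
top 376 181 [ 0.596 -0.017  0.406]
top [123.4   6.9] 14 [1.228 0.785 0.2  ]
top [99.6  9.8] 5 [1.232 0.877 0.169]
top [42.2 13.2] 6 [1.203 1.061 0.205]
top [55.9 19.1] 22 [1.213 1.039 0.154]
top [96.5 17.8] 17 [1.226 0.903 0.15 ]
top [122.   15.5] 4 [1.226 0.806 0.147]
top [124.8  16.7] 6 [1.227 0.802 0.134]
top [91.5 22.6] 13 [1.21  0.924 0.132]
top [86.8 23. ] 4 [1.199 0.932 0.145]
top [101.1  25.5] 11 [1.217 0.901 0.091]
top [49.9 25.5] 11 [1.187 1.06  0.153]
top [73.1 30.5] 8 [1.197 1.001 0.095]
top [94.8 32.4] 28 [1.178 0.913 0.116]
top [124.5  30. ] 4 [1.233 0.836 0.031]
top [210.1  55.2] 73 [1.081 0.492 0
[... 619 characters left out ...]
4 238.3] 9 [0.456 0.629 0.025]
top [248.9 237.4] 18 [0.462 0.354 0.032]
top [168.5 260.5] 8 [0.378 0.635 0.021]
side [134.2 132.3] 124 [0.922 0.064 0.247]
side [176.8 191.7] 10 [ 0.854 -0.011  0.017]
side [181.9 211.2] 8 [0.802 0.206 0.085]
side [117.2 216.3] 24 [0.965 0.218 0.085]
side [277.1 250.4] 34 [0.56  0.319 0.031]
side [318.2 260.5] 55 [0.462 0.355 0.028]
side [ 18.3 267.2] 90 [1.078 0.493 0.159]
side [276.5 260.5] 10 [0.562 0.325 0.   ]
side [ 25.9 282.1] 192 [1.072 0.505 0.121]
side [274.8 281. ] 20 [0.568 0.425 0.026]
side [271. 309.] 63 [0.579 0.502 0.015]
side [336.7 350. ] 47 [0.452 0.626 0.014]
side [375.7 346.9] 30 [0.376 0.63  0.025]
side [375.1 356. ] 7 [0.377 0.637 0.009]
```

View pics/side1.png

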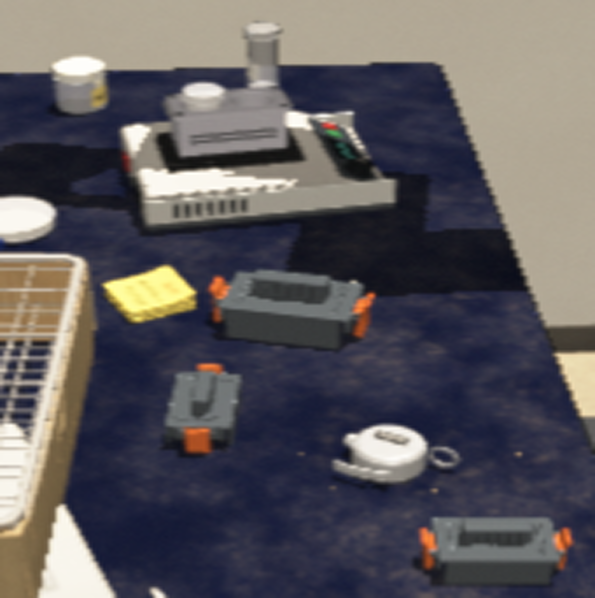

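Largest cover is at about (0.51, 0.34), orange arms 106 mm apart. The tube is at about (0.506, -0.10), and the head at about (0.545, 0.11) with its filled pocket away from the robot. I'll turn the tool 90° and go over the tube.

```bash
python3 -m crank '[{"dp":[-0.3,-0.2,0.1],"angular":[0,0,8.5]},{"dp":[-0.3,-0.2,0.1],"angular":[0,0,8.5]},{"dp":[-0.3,-0.2,0.1],"angular":[0,0,8.5]},{"dp":[-0.3,-0.2,0.1],"angular":[0,0,8.5]},{"dp":[-0.3,-0.2,0.1],"angular":[0,0,8.5]},{"dp":[-0.3,-0.2,0.1],"angular":[0,0,8.5]},{"dp":[-0.3,-0.2,0.1],"angular":[0,0,8.5]},{"dp":[-0.3,-0.2,0.1],"angular":[0,0,8.5]},{"dp":[-0.3,-0.2,0.1],"angular":[0,0,8.5]},{"dp":[-0.3,-0.2,0.1],"angular":[0,0,8.5]},{"dp":[0,0,0],"angular":[0,0,5]},{"dp":[0,0,0],"angular":[0,0,0]}]'
python3 - <<'E'
from h import *
d=snap('wrist'); print(np.array(d['mount']).round(3).tolist(),d['mtx'][0],d['pose'].round(3).tolist()); cv2.imwrite('pics/w1.png',d['image'])
d=snap('top'); cv2.imwrite('pics/t1.png',cv2.resize(d['image'][130:270,200:400],None,fx=4,fy=4,interpolation=cv2.INTER_CUBIC))
E
```

```text
t: 1.3
tcp_pos: [0.5345, -0.0601, 0.2781]
tool_rot: [0.0, 1.0, 0.0, -0.0]
force: [0.8, 1.1, -0.6]
finger_gap: 0.998
gripper_force: 0.0
[[-0.001, -0.954, -0.301, 0.076], [1.0, -0.001, -0.001, 0.001], [0.001, -0.301, 0.954, -0.125], [0.0, 0.0, 0.0, 1.0]] [369.39689522   0.         277.14912436] [[0.002, 0.954, 0.301, 0.458], [1.0, -0.002, -0.001, -0.059], [-0.001, 0.301, -0.954, 0.403], [0.0, 0.0, 0.0, 1.0]]
```

View pics/w1.png

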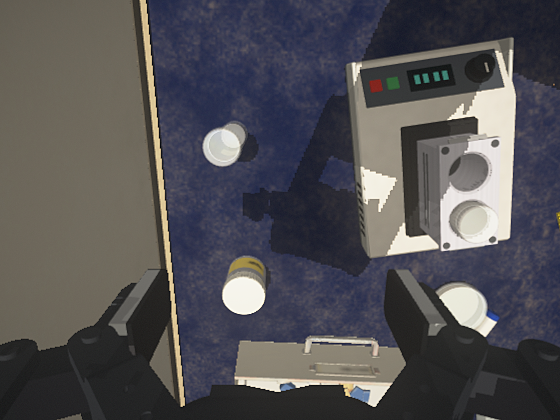

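View pics/t1.png

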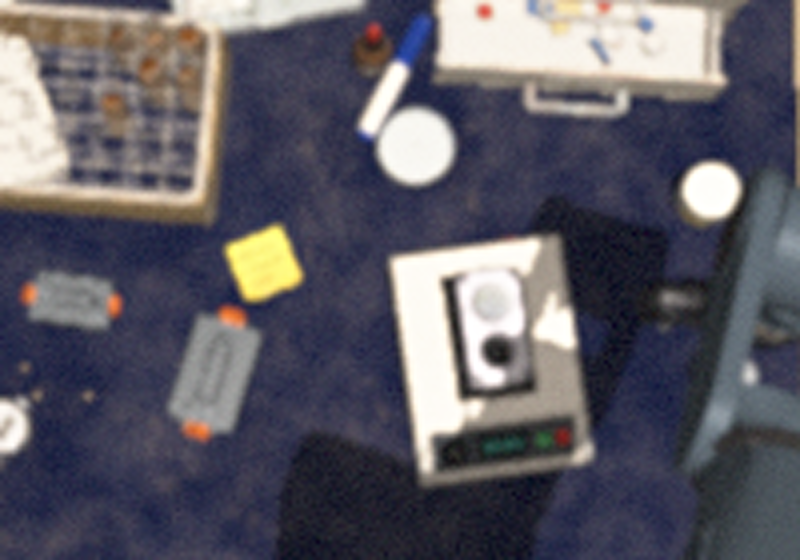

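Wrist view: tube cap at (222,147), empty pocket at (468,170), filled cap at (474,222), jar at (244,293). Measuring tube and head with depth and rays.

```bash
cat >> h.py <<'E'
def capfit(d,box,zc,thr=150):
    u0,v0,u1,v1=box; g=d['image'][v0:v1,u0:u1].min(2); X=cloud(d)[v0:v1,u0:u1]
    m=(np.abs(X[...,2]-zc)<0.006)
    y,x=np.nonzero(m); hull=cv2.convexHull(np.c_[x,y].astype(np.int32))[:,0]+[u0,v0]
    P=ray(d,hull,zc)[:,:2].astype(np.float32); c,r=cv2.minEnclosingCircle(P*1000); return np.array(c),r,np.nanmedian(X[m][:,2])
def headfit(d,box,zt=0.112):
    u0,v0,u1,v1=box; X=cloud(d)[v0:v1,u0:u1]; m=np.abs(X[...,2]-zt)<0.005
    m=cv2.morphologyEx(m.astype(np.uint8),cv2.MORPH_OPEN,np.ones((3,3)))
    k,l,s,_=cv2.connectedComponentsWithStats(m); i=1+np.argmax(s[1:,4]); m=l==i
    zz=np.nanmedian(X[m][:,2]); y,x=np.nonzero(m)
    P=ray(d,np.c_[x+u0,y+v0],zt)[:,:2].astype(np.float32)*1000
    return cv2.minAreaRect(P),zz
E
python3 - <<'E'
from h import *
d=np.load('last_wrist.npy',allow_pickle=True).item()
print('tube',capfit(d,(190,110,260,175),0.096))
print('filled',capfit(d,(440,190,510,250),0.128))
print('head',headfit(d,(400,120,520,270)))
X=cloud(d); b=X[120:270,400:520]; q=b[(np.abs(b[...,2]-.112)<.03)]
print(np.histogram(b[...,2],np.arange(0.04,0.14,0.004)))
# empty pocket dark ellipse: pixels well below top in the hole
m=(X[...,2]<0.095); sub=np.zeros(m.shape,bool); sub[148:194,446:493]=1
k,l,s,c=cv2.connectedComponentsWithStats((m&sub).astype(np.uint8)); i=1+np.argmax(s[1:,4])
y,x=np.nonzero(l==i); h=cv2.convexHull(np.c_[x,y].astype(np.int32))[:,0]; P=(ray(d,h,.112)[:,:2]*1000).astype(np.float32)
print('hole',s[i],cv2.minEnclosingCircle(P),cv2.fitEllipse(P))
E
```

```text
tube (array([ 507.07983398, -105.77657318]), 16.37950897216797, np.float64(0.09551128142782556))
filled (array([563.11096191,  98.78936005]), 17.706430435180664, np.float64(0.1272660665631706))
head (((543.9747314453125, 97.49298095703125), (96.46702575683594, 49.764461517333984), 8.457351684570312), np.float64(0.11137336384239732))
(array([   2,  131, 3107,  199,  835, 1622,  242,  242,  236,  238,  244,
        312,  278,  288,  288,  302,  492, 3093,  814,  114,  106, 1024,
        219,    0]), array([0.04 , 0.044, 0.048, 0.052, 0.056, 0.06 , 0.064, 0.068, 0.072,
       0.076, 0.08 , 0.084, 0.088, 0.092, 0.096, 0.1  , 0.104, 0.108,
       0.112, 0.116, 0.12 , 0.124, 0.128, 0.132, 0.136]))
hole [449 153  31  34 762] ((523.041015625, 90.10791015625), 14.367105484008789) ((523.43212890625, 90.7358627319336), (22.764406204223633, 28.444820404052734), 67.52745056152344)
```

```bash
python3 -m crank '[{"dp":[-0.3,-0.5,-0.7],"angular":[0,0,0]},{"dp":[-0.3,-0.5,-0.9],"angular":[0,0,0]},{"dp":[-0.31,-0.53,-0.9],"angular":[0,0,0]},{"dp":[0,0,-1],"angular":[0,0,0]},{"dp":[0,0,-1],"angular":[0,0,0]},{"dp":[0,0,-1],"angular":[0,0,0]},{"dp":[0,0,-0.95],"angular":[0,0,0]},{"dp":[0,0,0],"angular":[0,0,0]},{"dp":[0,0,0],"angular":[0,0,0]}]'
python3 -m crank '[{"dp":[0,0,0],"angular":[0,0,0]},{"dp":[0,0,0],"angular":[0,0,0]},{"dp":[0,0,0],"angular":[0,0,0]},{"dp":[0,0,0],"angular":[0,0,0]},{"dp":[0,0,0],"angular":[0,0,0]},{"dp":[0,0,0],"angular":[0,0,0]},{"dp":[0,0,0],"angular":[0,0,0]},{"dp":[0,0,0],"angular":[0,0,0]}]' 1 25
```

```text
t: 2.3
tcp_pos: [0.5078, -0.1057, 0.0846]
tool_rot: [0.0, 1.0, 0.0, -0.0]
force: [0.1, 0.5, -0.4]
finger_gap: 1.003
gripper_force: 0.0
t: 3.1
tcp_pos: [0.5084, -0.1061, 0.0859]
tool_rot: [0.0, 1.0, -0.0, 0.001]
force: [-0.6, 0.7, 7.5]
finger_gap: 0.362
gripper_force: 24.4
```

```bash
python3 -m crank '[{"dp":[0,0,0.5],"angular":[0,0,0]},{"dp":[0,0,1],"angular":[0,0,0]},{"dp":[0,0,1],"angular":[0,0,0]},{"dp":[0,0,1],"angular":[0,0,0]},{"dp":[0,0,1],"angular":[0,0,0]},{"dp":[0,0,1],"angular":[0,0,0]},{"dp":[0.3,0.6,1],"angular":[0,0,0]},{"dp":[0.3,0.8,0.2],"angular":[0,0,0]},{"dp":[0.3,0.8,0],"angular":[0,0,2]},{"dp":[0.3,0.8,0],"angular":[0,0,2]},{"dp":[0.3,0.8,0],"angular":[0,0,2]},{"dp":[0.3,0.6,0],"angular":[0,0,2]},{"dp":[0.2,0.4,0],"angular":[0,0,0]},{"dp":[0,0,0],"angular":[0,0,0]},{"dp":[0,0,0],"angular":[0,0,0]}]'
python3 - <<'E'
from h import *
d=snap('wrist'); cv2.imwrite('pics/w2.png',d['image'])
E
```

```text
t: 4.6
tcp_pos: [0.5673, 0.0378, 0.2856]
tool_rot: [-0.07, 0.998, -0.0, -0.0]
force: [0.0, -0.4, -0.6]
finger_gap: 0.356
gripper_force: 24.9
```

View pics/w2.png

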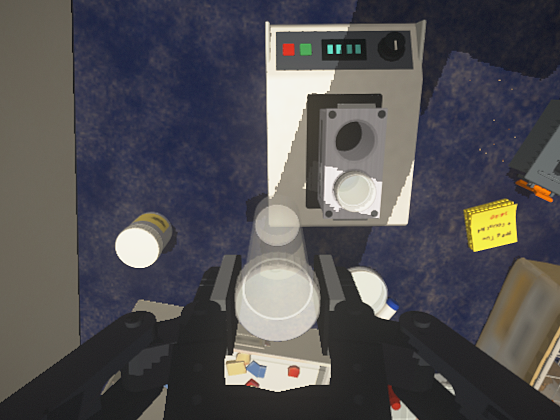

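Tube is held upright. Head in view: pocket (354,138), filled cap (353,188), corner screws (332,114), (382,111), (375,213), (332,217).

Run:
```python
from h import *
d=np.load('last_wrist.npy',allow_pickle=True).item()
print('filled',capfit(d,(325,165,382,212),0.128))
print('head',headfit(d,(310,95,395,225),0.112))
X=cloud(d)
m=(X[...,2]<0.103); sub=np.zeros(m.shape,bool); sub[116:164,328:380]=1
k,l,s,c=cv2.connectedComponentsWithStats((m&sub).astype(np.uint8)); i=1+np.argmax(s[1:,4]); print(s[i])
y,x=np.nonzero(l==i); h=cv2.convexHull(np.c_[x,y].astype(np.int32))[:,0]; P=(ray(d,h,.112)[:,:2]*1000).astype(np.float32)
print('hole',cv2.minEnclosingCircle(P))
# screws: dark spots
g=d['image'].max(2)
for u,v in [(332,114),(382,111),(375,213),(332,217)]:
    w=g[v-6:v+7,u-6:u+7].astype(float); ww=np.clip(np.median(w)-20-w,0,None); yy,xx=np.mgrid[-6:7,-6:7]; c=np.array([u+(ww*xx).sum()/ww.sum(),v+(ww*yy).sum()/ww.sum()]); print(c.round(1),(ray(d,[c],.112)[0]*1000).round(1))
# tube in hand: cap top circle & bottom
print('tubecap z',np.nanmedian(X[290:320,265:290,2]), X[225,276])
g=d['image'][100:230,305:400]; cv2.imwrite('pics/c2.png',cv2.resize(g,None,fx=4.5,fy=4.5,interpolation=cv2.INTER_CUBIC))
```

```text
filled (array([563.68945312, 100.07553864]), 16.902475357055664, np.float64(0.1274202508125161))
head (((544.4628295898438, 98.33924102783203), (96.80439758300781, 48.532188415527344), 8.421009063720703), np.float64(0.11150889224158178))
[ 336  122   37   38 1100]
hole ((524.8189697265625, 94.39578247070312), 15.446537971496582)
[331.8 113.8] [506.8  72.9 112. ]
[380.3 111.1] [499.5 110.4 112. ]
[373.5 213.3] [583.6 123.4 112. ]
[329.3 214.1] [589.6  86.1 112. ]
tubecap z 0.2952264188741963 [0.55291417 0.03547311 0.25072613]
```

View pics/c2.png

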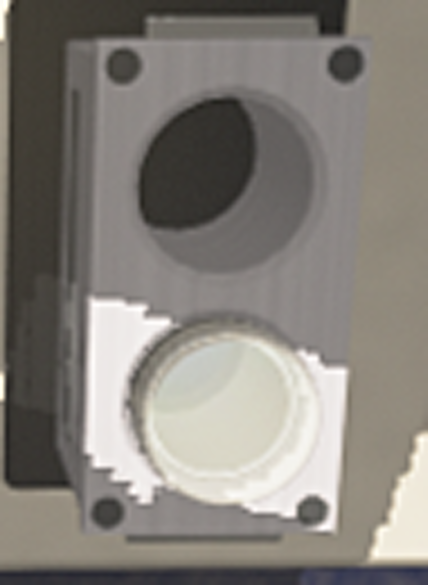

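Run:
```python
from h import *
d=np.load('last_wrist.npy',allow_pickle=True).item(); X=cloud(d)
for v in range(190,345,8): print(v,X[v,277].round(4))
print(ray(d,[[277,222]],.2),ray(d,[[278,298]],.296))
g=d['image'][190:350,225:330]; cv2.imwrite('pics/c3.png',cv2.resize(g,None,fx=3.7,fy=3.7,interpolation=cv2.INTER_CUBIC))
```

```text
190 [0.5915 0.041  0.0505]
198 [0.553  0.0359 0.207 ]
206 [0.5528 0.0359 0.2226]
214 [0.5531 0.0359 0.2345]
222 [0.5531 0.036  0.246 ]
230 [0.553  0.036  0.2566]
238 [0.5533 0.036  0.265 ]
246 [0.5532 0.036  0.2735]
254 [0.5513 0.0358 0.285 ]
262 [0.551  0.0357 0.2922]
270 [0.5527 0.036  0.2948]
278 [0.5556 0.0364 0.2953]
286 [0.5582 0.0368 0.2961]
294 [0.5619 0.0373 0.2952]
302 [0.5658 0.0378 0.2942]
310 [0.5687 0.0382 0.2948]
318 [0.5719 0.0387 0.2951]
326 [0.5752 0.0391 0.2951]
334 [0.5777 0.0395 0.2964]
342 [0.7765 0.0667 0.046 ]
[[0.57021507 0.03826249 0.2       ]] [[0.56302251 0.03777737 0.296     ]]
```

View pics/c3.png

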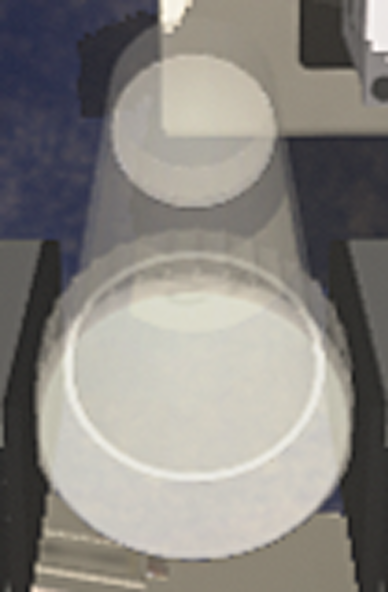

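Tube hangs vertical and centred on the TCP, its foot 86 mm below. Pocket is at (0.5249, 0.095) and head yaw about 8.6°. Moving over the pocket.

```bash
python3 -m crank '[{"dp":[-0.3,0.4,0],"angular":[0,0,0]},{"dp":[-0.4,0.5,0],"angular":[0,0,0]},{"dp":[-0.4,0.5,0],"angular":[0,0,0.5]},{"dp":[-0.31,0.5,-0.2],"angular":[0,0,0]},{"dp":[0,0,-0.6],"angular":[0,0,0]},{"dp":[0,0,-0.6],"angular":[0,0,0]},{"dp":[0,0,-0.6],"angular":[0,0,0]},{"dp":[0,0,-0.2],"angular":[0,0,0]},{"dp":[0,0,0],"angular":[0,0,0]},{"dp":[0,0,0],"angular":[0,0,0]},{"dp":[0,0,0],"angular":[0,0,0]}]'
python3 - <<'E'
from h import *
s=sense(); print((s['tcp_pos']*1000).round(1), s['force'].round(2))
d=snap('side'); X=cloud(d); 
hd=cv2.resize(d['image'][120:220,235:345],None,fx=5,fy=5,interpolation=cv2.INTER_CUBIC); cv2.imwrite('pics/s2.png',hd)
E
```

```text
t: 5.75
tcp_pos: [0.5259, 0.0953, 0.2207]
tool_rot: [-0.074, 0.997, -0.0, 0.001]
force: [-0.3, 0.4, -0.2]
finger_gap: 0.357
gripper_force: 24.9
[525.9  95.3 220.7] [-0.34  0.45 -0.2 ]
```

View pics/s2.png

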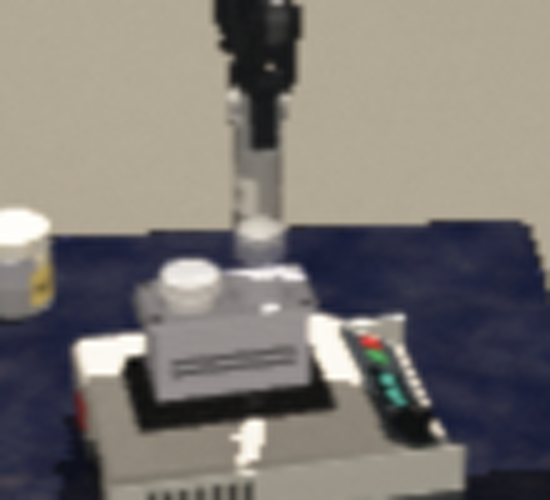

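The side view shows the tube over the -x pocket. Descend gently and check the force.

```bash
python3 -m crank '[{"dp":[-0.03,0,-0.2],"angular":[0,0,0]},{"dp":[0,0,-0.2],"angular":[0,0,0]},{"dp":[0,0,-0.2],"angular":[0,0,0]},{"dp":[0,0,-0.2],"angular":[0,0,0]},{"dp":[0,0,-0.2],"angular":[0,0,0]},{"dp":[0,0,0],"angular":[0,0,0]}]'
```

```text
t: 6.4
tcp_pos: [0.5238, 0.0951, 0.1886]
tool_rot: [-0.074, 0.997, 0.0, -0.001]
force: [-0.4, -0.5, -0.2]
finger_gap: 0.361
gripper_force: 24.9
```

```bash
python3 -m crank '[{"dp":[0.02,0,-0.3],"angular":[0,0,0]},{"dp":[0,0,-0.3],"angular":[0,0,0]},{"dp":[0,0,-0.3],"angular":[0,0,0]},{"dp":[0,0,-0.3],"angular":[0,0,0]},{"dp":[0,0,-0.3],"angular":[0,0,0]},{"dp":[0,0,-0.2],"angular":[0,0,0]},{"dp":[0,0,0],"angular":[0,0,0]}]'
```

```text
t: 7.1
tcp_pos: [0.5244, 0.0951, 0.1377]
tool_rot: [-0.074, 0.997, 0.0, -0.001]
force: [-0.7, -0.4, 0.3]
finger_gap: 0.359
gripper_force: 24.9
```

```bash
python3 -m crank '[{"dp":[0,0,0],"angular":[0,0,0]},{"dp":[0,0,0],"angular":[0,0,0]},{"dp":[0,0,0],"angular":[0,0,0]},{"dp":[0,0,0],"angular":[0,0,0]},{"dp":[0,0,0],"angular":[0,0,0]},{"dp":[0,0,0.5],"angular":[0,0,0]},{"dp":[0,0,1],"angular":[0,0,0]},{"dp":[0,0,1],"angular":[0,0,0]},{"dp":[0,0,1],"angular":[0,0,0]},{"dp":[0,0,1],"angular":[0,0,0]},{"dp":[0.3,0.7,0],"angular":[0,0,0]},{"dp":[0.3,0.9,0],"angular":[0,0,0]},{"dp":[0.4,0.9,0],"angular":[0,0,0]},{"dp":[0,0.7,0],"angular":[0,0,0]},{"dp":[0,0.4,0],"angular":[0,0,0]},{"dp":[0,0,0],"angular":[0,0,0]},{"dp":[0,0,0],"angular":[0,0,0]}]' 0
python3 - <<'E'
from h import *
d=snap('wrist'); cv2.imwrite('pics/w4.png',d['image'])
E
```

```text
t: 8.8
tcp_pos: [0.5547, 0.2027, 0.2737]
tool_rot: [-0.074, 0.997, -0.0, -0.0]
force: [0.6, 0.0, 1.2]
finger_gap: 1.005
gripper_force: 0.0
```

View pics/w4.png

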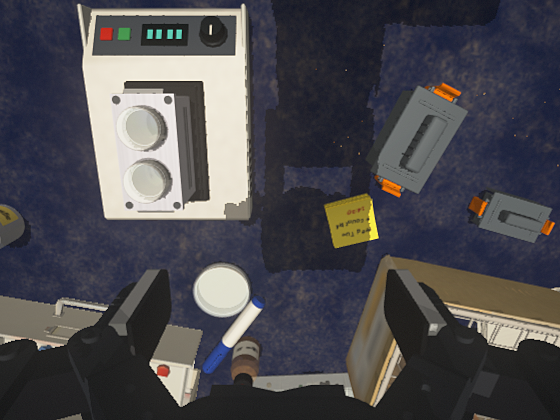

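Both caps look level in the head: (142,127) and (148,179). Large cover's rib is at (422,140), its arms at (445,92) and (388,187).

```bash
cat >> h.py <<'E'
def slab(d,box,lo,hi,zp):
    u0,v0,u1,v1=box; X=cloud(d)[v0:v1,u0:u1]; m=((X[...,2]>lo)&(X[...,2]<hi)).astype(np.uint8)
    k,l,s,_=cv2.connectedComponentsWithStats(m); i=1+np.argmax(s[1:,4]); y,x=np.nonzero(l==i)
    P=ray(d,np.c_[x+u0,y+v0],zp)[:,:2].astype(np.float32)*1000
    return s[i,4],cv2.minAreaRect(P),np.median(X[l==i][:,2])
E
python3 - <<'E'
from h import *
d=np.load('last_wrist.npy',allow_pickle=True).item()
for b in [(115,100,172,152),(120,155,178,205)]: print(capfit(d,b,.128))
print('head',headfit(d,(95,80,205,225)))
B=(360,75,475,200)
print('rib',slab(d,B,.053,.062,.0575)); print('plate',slab(d,B,.030,.062,.0355))
hsv=cv2.cvtColor(d['image'],cv2.COLOR_BGR2HSV); m=cv2.inRange(hsv,(3,130,90),(18,255,255)); X=cloud(d)
k,l,s,ce=cv2.connectedComponentsWithStats(m)
for i in range(1,k):
    if s[i,4]>40: print(ce[i].round(1),s[i,4],np.nanmedian(X[l==i],0).round(4))
E
```

```text
(array([523.2456665 ,  96.79463196]), 16.716489791870117, np.float64(0.12753800813457575))
(array([563.0012207 , 102.70367432]), 16.859275817871094, np.float64(0.12755818105659955))
head (((544.2122802734375, 99.43360137939453), (96.66989135742188, 49.22813415527344), 8.421469688415527), np.float64(0.11161943360683624))
rib (np.int32(1020), ((510.64520263671875, 334.6752014160156), (17.567487716674805, 53.16933822631836), 73.79064178466797), np.float64(0.05670357204609644))
plate (np.int32(6016), ((510.39935302734375, 334.9421691894531), (58.63746643066406, 114.09163665771484), 73.17150115966797), np.float64(0.03545135139699149))
[106.1  33. ] 81 [0.4569 0.0335 0.0386]
[446.3  91.6] 290 [0.461  0.3504 0.0337]
[389.7 186.6] 243 [0.5596 0.32   0.0325]
[477.7 205.4] 215 [0.5702 0.4258 0.0158]
[547.3 227. ] 125 [0.5809 0.5016 0.0249]
[162.6 370.7] 101 [0.8423 0.098  0.0164]
```

Both tubes seated (cap tops level at z 0.1275, 40.2 mm apart). Cover at (0.5105, 0.3348), axis -16.8°; rib and plate heights fit. Go above it, turning -25.3°.

```bash
python3 -m crank '[{"dp":[-0.2,0.6,-0.3],"angular":[0,0,-4.3]},{"dp":[-0.25,0.8,-0.8],"angular":[0,0,-5]},{"dp":[-0.25,0.8,-0.9],"angular":[0,0,-5]},{"dp":[-0.25,0.8,-0.9],"angular":[0,0,-5]},{"dp":[-0.25,0.8,-0.9],"angular":[0,0,-4]},{"dp":[-0.27,0.6,-0.9],"angular":[0,0,-2]},{"dp":[0,0,-0.6],"angular":[0,0,0]},{"dp":[0,0,0],"angular":[0,0,0]},{"dp":[0,0,0],"angular":[0,0,0]}]'
python3 - <<'E'
from h import *
d=snap('wrist'); X=cloud(d); s=sense(); print((s['tcp_pos']*1000).round(1),R.from_quat(s['tool_rot']).as_matrix()[:,1].round(3))
B=(170,190,400,419)
cv2.imwrite('pics/w5.png',d['image'])
print('rib',slab(d,B,.053,.062,.0575));
E
```

```text
t: 9.75
tcp_pos: [0.5115, 0.3343, 0.115]
tool_rot: [0.147, 0.989, -0.0, 0.0]
force: [0.4, 0.0, 0.7]
finger_gap: 0.999
gripper_force: 0.0
[512.1 334.5 115.8] [0.29  0.957 0.001]
rib (np.int32(2561), ((511.2077331542969, 336.12310791015625), (16.764293670654297, 48.88628005981445), 73.39152526855469), np.float64(0.05694052774497896))
```

View pics/w5.png

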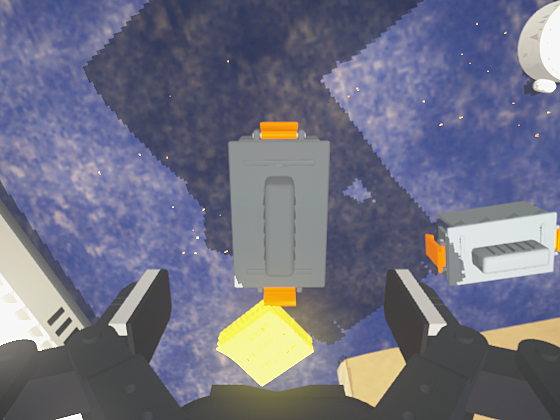

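Rib centred at (280,225) and square to the fingers. Descend and grip.

```bash
python3 -m crank '[{"dp":[-0.02,0.03,-0.5],"angular":[0,0,0]},{"dp":[0,0,-0.5],"angular":[0,0,0]},{"dp":[0,0,-0.5],"angular":[0,0,0]},{"dp":[0,0,-0.46],"angular":[0,0,0]},{"dp":[0,0,0],"angular":[0,0,0]},{"dp":[0,0,0],"angular":[0,0,0]}]'
python3 -m crank '[{"dp":[0,0,0],"angular":[0,0,0]},{"dp":[0,0,0],"angular":[0,0,0]},{"dp":[0,0,0],"angular":[0,0,0]},{"dp":[0,0,0],"angular":[0,0,0]},{"dp":[0,0,0],"angular":[0,0,0]},{"dp":[0,0,0],"angular":[0,0,0]},{"dp":[0,0,0],"angular":[0,0,0]},{"dp":[0,0,0],"angular":[0,0,0]},{"dp":[0,0,0],"angular":[0,0,0]},{"dp":[0,0,0],"angular":[0,0,0]}]' 1 80
```

```text
t: 10.4
tcp_pos: [0.51, 0.3359, 0.0551]
tool_rot: [0.146, 0.989, -0.0, -0.001]
force: [-0.2, 0.6, 0.4]
finger_gap: 1.001
gripper_force: 0.0
t: 11.4
tcp_pos: [0.5106, 0.3361, 0.0565]
tool_rot: [0.146, 0.989, 0.0, 0.0]
force: [-1.4, -0.8, 4.7]
finger_gap: 0.167
gripper_force: 79.3
```

```bash
python3 -m crank '[{"dp":[0,0,0.3],"angular":[0,0,0]},{"dp":[0,0,0.8],"angular":[0,0,0]},{"dp":[0,0,1],"angular":[0,0,0]},{"dp":[0,0,1],"angular":[0,0,0]},{"dp":[0,0,1],"angular":[0,0,0]},{"dp":[0.2,-0.5,1],"angular":[0,0,4]},{"dp":[0.2,-0.7,1],"angular":[0,0,5]},{"dp":[0.3,-0.8,0.5],"angular":[0,0,5]},{"dp":[0.3,-0.8,0],"angular":[0,0,5]},{"dp":[0.3,-0.8,0],"angular":[0,0,4]},{"dp":[0.18,-0.6,0],"angular":[0,0,2.3]},{"dp":[0,-0.2,0],"angular":[0,0,0]},{"dp":[0,0,0],"angular":[0,0,0]},{"dp":[0,0,0],"angular":[0,0,0]},{"dp":[0,0,0],"angular":[0,0,0]}]'
python3 - <<'E'
from h import *
d=snap('wrist'); s=sense(); print((s['tcp_pos']*1000).round(1),R.from_quat(s['tool_rot']).as_matrix().round(4).tolist())
cv2.imwrite('pics/w6.png',d['image'])
E
```

```text
t: 12.9
tcp_pos: [0.5543, 0.205, 0.2539]
tool_rot: [-0.075, 0.997, 0.0, -0.0]
force: [-0.3, -0.1, -1.6]
finger_gap: 0.168
gripper_force: 78.4
[554.3 205.  253.9] [[-0.9889, -0.1488, -0.0004], [-0.1488, 0.9889, 0.0002], [0.0003, 0.0003, -1.0]]
```

View pics/w6.png

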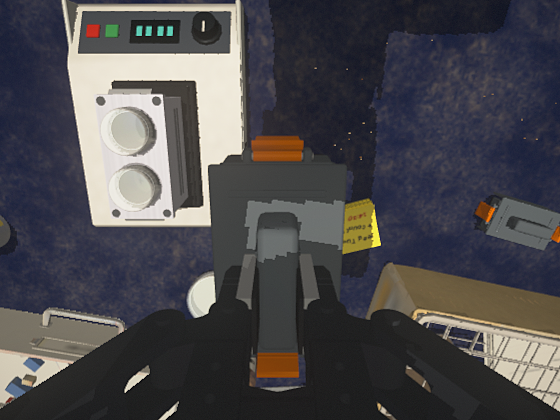

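Held cover is at columns 210–345, arms at (278,148) and (277,365), with the head at left (caps (130,130), (136,188)). That is 12 pictures viewed, over the limit of 10, so I'll view no more and measure numerically from here.

Run:
```python
from h import *
d=np.load('last_wrist.npy',allow_pickle=True).item(); X=cloud(d)
M=R.from_quat(sense()['tool_rot']).as_matrix(); tcp=np.array([554.3,205,253.9])
print('caps',capfit(d,(100,100,162,158),.128),capfit(d,(105,160,168,214),.128)); print('head',headfit(d,(85,80,205,225)))
hsv=cv2.cvtColor(d['image'],cv2.COLOR_BGR2HSV); m=cv2.inRange(hsv,(3,130,60),(18,255,255)); m[:,:220]=0; m[:,340:]=0
k,l,s,ce=cv2.connectedComponentsWithStats(m)
for i in range(1,k):
    if s[i,4]>40: p=np.nanmedian(X[l==i],0)*1000; print('arm',s[i],p.round(1),'tool',(M.T@(p-tcp)).round(1))
# plate in tool frame: pixels near z plate
T=((X*1000-tcp)@M); mm=(np.abs(X[...,2]-.2331)<.004); mm[:150]=0; 
b=T[mm]; print('plate z',np.nanmedian(X[mm][:,2]))
for v in range(170,245,12):
    r=np.nonzero(mm[v])[0]
    if len(r): print(v,T[v,r[0]].round(1),T[v,r[-1]].round(1), X[v,r[len(r)//8],2].round(4),X[v,r[-len(r)//8],2].round(4))
col=np.nonzero(mm[:,230])[0]; print('front', T[col[0],230].round(1), [X[v,228,2].round(4) for v in col[2::8]])
```

```text
caps (array([523.23455811,  97.01620483]), 16.88161849975586, np.float64(0.12751949802439128)) (array([562.97937012, 102.79418182]), 16.91756820678711, np.float64(0.12752604838002207))
head (((543.9783935546875, 99.51278686523438), (96.49459075927734, 49.39113998413086), 8.432540893554688), np.float64(0.11160239043843623))
arm [ 251  136   53   25 1228] [502.4 197.6 229.1] tool [52.4  0.4 24.8]
arm [ 256  353   43   25 1038] [606.2 213.3 232.8] tool [-52.6   0.4  21.1]
plate z 0.23253612026784082
170 [ 43.5 -27.7  21.7] [43.6 28.2 21.1] 0.2329 0.2324
182 [ 38.6 -27.5  21.3] [38.1 28.8 23.1] 0.2326 0.2314
194 [ 33.2 -28.   22.3] [33.  28.6 22.8] 0.234 0.231
206 [ 28.  -27.9  22.2] [28.1 28.2 21.6] 0.2338 0.2309
218 [ 22.8 -27.7  21.7] [22.6 28.6 22.1] 0.233 0.2323
230 [ 17.5 -27.5  21.5] [17.6 28.3 20.9] 0.2316 0.2329
242 [ 11.5 -28.   22.3] [11.7 28.3 21.8] 0.2326 0.2315
front [ 45.5 -19.   24. ] [np.float64(0.2319), np.float64(0.2332), np.float64(0.2329), np.float64(0.2326), np.float64(0.233), np.float64(0.2329), np.float64(0.2323), np.float64(0.2331), np.float64(0.2319), np.float64(0.2323), np.float64(0.2327), np.float64(0.233), np.float64(0.2329)]
```

Cover sits centred in the hand (offset under 0.5 mm), level, yaw 8.56° against the head's 8.43°. Head centre, averaged over the views, is (0.5443, 0.0987). Move above it.

```bash
python3 -m crank '[{"dp":[-0.05,-0.4,0],"angular":[0,0,0]},{"dp":[-0.06,-0.7,0],"angular":[0,0,0]},{"dp":[-0.06,-0.8,0],"angular":[0,0,0]},{"dp":[-0.06,-0.8,0],"angular":[0,0,0]},{"dp":[-0.06,-0.6,0],"angular":[0,0,0]},{"dp":[-0.04,-0.25,-0.3],"angular":[0,0,0]},{"dp":[0,0,-0.5],"angular":[0,0,0]},{"dp":[0,0,-0.6],"angular":[0,0,0]},{"dp":[0,0,-0.5],"angular":[0,0,0]},{"dp":[0,0,-0.2],"angular":[0,0,0]},{"dp":[0,0,0],"angular":[0,0,0]},{"dp":[0,0,0],"angular":[0,0,0]},{"dp":[0,0,0],"angular":[0,0,0]}]'
python3 - <<'E'
from h import *
P=[]
for _ in range(3): P.append(sense()['tcp_pos']*1000); d=snap('side')
s=sense(); print(np.mean(P,0).round(2),s['force'].round(2),s['ft_torque'].round(3))
t=snap('top')
for n,D in (('side',d),('top',t)):
    X=cloud(D); hsv=cv2.cvtColor(D['image'],cv2.COLOR_BGR2HSV); m=cv2.inRange(hsv,(3,130,60),(18,255,255))
    k,l,q,ce=cv2.connectedComponentsWithStats(m)
    for i in range(1,k):
        p=np.nanmedian(X[l==i],0)
        if q[i,4]>5 and abs(p[1]-.1)<.06 and p[0]<.65: print(n,ce[i].round(1),q[i,4],p.round(4))
E
```

```text
t: 14.25
tcp_pos: [0.5455, 0.0977, 0.1918]
tool_rot: [-0.074, 0.997, -0.0, 0.001]
force: [0.9, -0.0, -1.1]
finger_gap: 0.164
gripper_force: 78.4
[545.42  97.63 191.78] [ 0.19 -0.71 -1.5 ] [ 0.008 -0.049  0.015]
side [297.6 157.9] 14 [0.4925 0.089  0.1689]
side [260.7 167.2] 33 [0.5938 0.1103 0.1555]
side [298.2 167. ] 13 [0.4927 0.0981 0.1445]
```

```bash
python3 -m crank '[{"dp":[-0.03,0.03,-0.1],"angular":[0,0,0]},{"dp":[0,0,-0.15],"angular":[0,0,0]},{"dp":[0,0,-0.15],"angular":[0,0,0]},{"dp":[0,0,-0.15],"angular":[0,0,0]},{"dp":[0,0,-0.15],"angular":[0,0,0]},{"dp":[0,0,-0.1],"angular":[0,0,0]},{"dp":[0,0,0],"angular":[0,0,0]},{"dp":[0,0,0],"angular":[0,0,0]}]'
```

```text
t: 15.25
tcp_pos: [0.544, 0.0984, 0.1669]
tool_rot: [-0.074, 0.997, -0.0, -0.0]
force: [-0.2, -0.5, -0.9]
finger_gap: 0.166
gripper_force: 78.4
```

Cheeks are just entering with no load. Continue in small steps.

```bash
for i in 1 2; do python3 -m crank '[{"dp":[0,0,-0.05],"angular":[0,0,0]},{"dp":[0,0,-0.05],"angular":[0,0,0]},{"dp":[0,0,0],"angular":[0,0,0]}]' | egrep 'tcp|force'; python3 -c "
from h import *; print(sense()['ft_torque'].round(3))"; done
```

```text
tcp_pos: [0.5439, 0.0984, 0.1639]
force: [0.7, -0.1, -1.2]
gripper_force: 78.4
[ 0.003  0.022 -0.06 ]
tcp_pos: [0.5444, 0.0984, 0.161]
force: [0.6, -0.9, -0.8]
gripper_force: 78.5
[ 0.004 -0.092  0.044]
```

```bash
for i in 1 2 3; do python3 -m crank '[{"dp":[0,0,-0.03],"angular":[0,0,0]},{"dp":[0,0,-0.03],"angular":[0,0,0]},{"dp":[0,0,0],"angular":[0,0,0]}]' | egrep 'tcp|force:'; python3 -c "
from h import *; print(sense()['ft_torque'].round(3))"; done
```

```text
tcp_pos: [0.5447, 0.0985, 0.1597]
force: [1.8, -0.1, 2.6]
gripper_force: 78.9
[ 0.091 -0.185 -0.035]
tcp_pos: [0.5444, 0.0984, 0.1578]
force: [0.8, 0.4, 4.4]
gripper_force: 79.2
[-0.011 -0.282  0.055]
tcp_pos: [0.5444, 0.0984, 0.156]
force: [-0.2, -0.1, 4.9]
gripper_force: 79.3
[ 0.003 -0.112 -0.023]
```

```bash
for i in 1 2 3; do python3 -m crank '[{"dp":[0,0,-0.03],"angular":[0,0,0]},{"dp":[0,0,-0.03],"angular":[0,0,0]},{"dp":[0,0,0],"angular":[0,0,0]}]' | egrep 'tcp|force: \['; python3 -c "
from h import *; print(sense()['ft_torque'].round(3))"; done
```

```text
tcp_pos: [0.5445, 0.0984, 0.1545]
force: [1.6, 0.1, 6.3]
[ 0.028 -0.132  0.012]
tcp_pos: [0.5446, 0.0984, 0.1528]
force: [0.8, 0.0, 8.2]
[ 0.029 -0.051  0.007]
tcp_pos: [0.5447, 0.0984, 0.1513]
force: [-0.4, 0.1, 8.7]
[ 0.008  0.022 -0.011]
```

```bash
for i in 1 2 3 4; do python3 -m crank '[{"dp":[0,0,-0.03],"angular":[0,0,0]},{"dp":[0,0,-0.02],"angular":[0,0,0]},{"dp":[0,0,0],"angular":[0,0,0]}]' | egrep 'tcp|force: \['; python3 -c "
from h import *; print(sense()['ft_torque'].round(3))"; done
```

```text
tcp_pos: [0.5449, 0.0984, 0.15]
force: [-0.5, 0.0, 10.2]
[-0.007 -0.012 -0.065]
tcp_pos: [0.5449, 0.0984, 0.1487]
force: [0.1, -0.2, 11.5]
[ 0.079  0.062 -0.059]
tcp_pos: [0.5451, 0.0984, 0.1474]
force: [-0.2, 0.3, 12.6]
[-0.002  0.094 -0.036]
tcp_pos: [0.5451, 0.0984, 0.1461]
force: [-0.4, -0.4, 13.7]
[-0.002  0.157 -0.018]
```

```bash
for i in 1 2; do python3 -m crank '[{"dp":[0,0,-0.03],"angular":[0,0,0]},{"dp":[0,0,0],"angular":[0,0,0]}]' | egrep 'tcp|force: \['; python3 -c "
from h import *; print(sense()['ft_torque'].round(3))"; done
```

```text
tcp_pos: [0.545, 0.0984, 0.1446]
force: [0.5, -0.1, 10.5]
[0.017 0.003 0.006]
tcp_pos: [0.545, 0.0984, 0.144]
force: [-0.2, 0.2, 11.6]
[0.03  0.082 0.024]
```

Force dropped from 13.7 to 10.5 N: the snap. Press slightly further to be sure both arms are in, then check from the cameras.

```bash
python3 -m crank '[{"dp":[0,0,-0.03],"angular":[0,0,0]},{"dp":[0,0,-0.03],"angular":[0,0,0]},{"dp":[0,0,0],"angular":[0,0,0]}]' | egrep 'tcp|force: \['
python3 -c "
from h import *; print(sense()['ft_torque'].round(3))"
cat > arms.py <<'E'
from h import *
for n in ('side','wrist'):
    D=snap(n); X=cloud(D); hsv=cv2.cvtColor(D['image'],cv2.COLOR_BGR2HSV); m=cv2.inRange(hsv,(3,130,60),(18,255,255))
    k,l,q,ce=cv2.connectedComponentsWithStats(m)
    for i in range(1,k):
        p=np.nanmedian(X[l==i],0)
        if q[i,4]>5 and abs(p[1]-.1)<.06 and p[0]<.65: print(n,ce[i].round(1),q[i,4],p.round(4),((p[:2]-[.5443,.0987])@[.989,.148]*1000).round(1), np.nanmin(X[l==i][:,2]).round(4),np.nanmax(X[l==i][:,2]).round(4))
E
python3 arms.py
```

```text
tcp_pos: [0.545, 0.0984, 0.1424]
force: [-0.5, -0.0, 13.1]
[ 0.001  0.195 -0.035]
side [298.  173.7] 21 [0.4917 0.093  0.1202] -52.8 -0.0011 0.126
side [261.  180.9] 29 [0.5952 0.1101 0.1097] 52.1 -0.0048 0.1246
side [298.3 181.2] 6 [0.494  0.1136 0.1068] -47.5 0.1012 0.1125
wrist [277.  148.1] 1236 [0.4932 0.091  0.1175] -51.7 0.0611 0.1272
wrist [277.  364.8] 998 [0.5969 0.1062 0.1213] 53.2 -0.0002 0.1625
```

Both arms are back at their rest pixels (148/365 rows, as before contact). Relieve the load and release.

```bash
python3 -m crank '[{"dp":[0,0,0.07],"angular":[0,0,0]},{"dp":[0,0,0.07],"angular":[0,0,0]},{"dp":[0,0,0.07],"angular":[0,0,0]},{"dp":[0,0,0.07],"angular":[0,0,0]},{"dp":[0,0,0.07],"angular":[0,0,0]},{"dp":[0,0,0.05],"angular":[0,0,0]},{"dp":[0,0,0],"angular":[0,0,0]},{"dp":[0,0,0],"angular":[0,0,0]}]' | egrep 'tcp|force: \['
python3 arms.py
```

```text
tcp_pos: [0.5446, 0.0984, 0.1529]
force: [2.1, -0.0, 4.0]
side [298.3 170.6] 18 [0.4919 0.0895 0.1305] -53.2 0.1237 0.1369
side [261.1 178.2] 32 [0.5949 0.1077 0.115 ] 51.4 -0.0038 0.1371
side [298.5 179. ] 10 [0.4922 0.1066 0.1119] -50.4 0.1036 0.1215
wrist [277.  148.1] 1237 [0.4928 0.0909 0.1279] -52.1 0.0613 0.1374
wrist [276.8 364.9] 1006 [0.5965 0.1061 0.1316] 52.7 -0.0009 0.1721
```

At this height the force is now 4.0 N against 8.2 N on the way down, so the cover sits about 4 mm lower on the head, as it should when snapped. Releasing and lifting straight up.

```bash
python3 -m crank '[{"dp":[0,0,0.05],"angular":[0,0,0]},{"dp":[0,0,0.05],"angular":[0,0,0]},{"dp":[0,0,0],"angular":[0,0,0]}]' | egrep 'tcp|force: \['
python3 -m crank '[{"dp":[0,0,0],"angular":[0,0,0]},{"dp":[0,0,0],"angular":[0,0,0]},{"dp":[0,0,0],"angular":[0,0,0]},{"dp":[0,0,0],"angular":[0,0,0]},{"dp":[0,0,0],"angular":[0,0,0]},{"dp":[0,0,0],"angular":[0,0,0]},{"dp":[0,0,0.2],"angular":[0,0,0]},{"dp":[0,0,0.5],"angular":[0,0,0]},{"dp":[0,0,1],"angular":[0,0,0]},{"dp":[0,0,1],"angular":[0,0,0]},{"dp":[0,0,1],"angular":[0,0,0]},{"dp":[0.7,-0.3,0.3],"angular":[0,0,0]},{"dp":[0.7,-0.3,0],"angular":[0,0,0]},{"dp":[0,0,0],"angular":[0,0,0]},{"dp":[0,0,0],"angular":[0,0,0]}]' 0 20
python3 - <<'E'
from h import *
exec(open('arms.py').read().split('\n',1)[1])
d=np.load('last_wrist.npy',allow_pickle=True).item(); X=cloud(d)
m=np.abs(X[...,1]-.099)<.06; m&=np.abs(X[...,0]-.544)<.07
z=X[m][:,2]; hh,e=np.histogram(z,np.arange(.1,.18,.003)); print([(round(b,3),int(a)) for a,b in zip(hh,e) if a>30])
v,u=np.nonzero(m); b=(u.min(),v.min(),u.max(),v.max())
a,r,zz=slab(d,b,.130,.141,.135); print('plate',a,r,zz)
q=m&(np.abs(X[...,2]-.1345)<.006); A=np.c_[X[q][:,0]-.544,X[q][:,1]-.099,np.ones(q.sum())]; print('tilt',np.linalg.lstsq(A,X[q][:,2],rcond=None)[0].round(4))
E
```

```text
tcp_pos: [0.5439, 0.0984, 0.1555]
force: [2.4, -0.3, 2.7]
t: 22.35
tcp_pos: [0.5854, 0.0804, 0.2755]
tool_rot: [-0.074, 0.997, 0.0, -0.001]
force: [-1.1, 1.1, -0.7]
finger_gap: 0.997
gripper_force: 0.0
side [298.3 169.2] 24 [0.4903 0.0929 0.134 ] -54.2 -0.0021 0.1412
side [261.3 177.5] 31 [0.5941 0.1101 0.1224] 51.0 -0.0027 0.1394
side [298.5 177.7] 11 [0.4907 0.1053 0.116 ] -52.0 0.1064 0.1254
wrist [311.7  65.3] 463 [0.4928 0.091  0.1349] -52.1 0.1159 0.1408
wrist [307.9 210.6] 426 [0.5956 0.1064 0.1342] 51.9 -0.0019 0.1401
[(np.float64(0.127), 230), (np.float64(0.13), 415), (np.float64(0.133), 7756), (np.float64(0.136), 669), (np.float64(0.139), 127), (np.float64(0.151), 99), (np.float64(0.154), 1441), (np.float64(0.157), 417)]
plate 8952 ((544.6314697265625, 98.99290466308594), (114.1822738647461, 56.4511833190918), 8.191588401794434) 0.13474451185466443
tilt [ 0.0005 -0.001   0.1346]
```

The plate is at z 0.1346 (home is 0.1349), level, with both arms symmetric at ±52 mm as at rest. Handing in.

```bash
python3 -c "
from station import order; print(order.sign_off())"
```

```text
the job is handed in; nothing more can be done
None
```

The job is handed in at about 22 s: the tube is seated, and the cover snapped home at about 15 N and was released, measuring level and within 1 mm of home; I viewed 12 pictures, two over the allowed 10.

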